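# Clamp the brass lock, free the grey one

## Task

Two lock cases sit in the bench jig and both red quarter-turn handles have been left part-way. Turn the handle of the nest that holds the brass lock fully to its clamped stop, so that its steel finger lies straight across the lock, and turn the handle of the nest that holds the grey lock fully back to its open stop, with its finger clear of the lock. Keep both locks in their nests and leave everything else on the bench where it is.

Things in the scene. Friction and masses are not known exactly. Their poses are not given: they have to be found in the camera images.
- jig: Dark wooden jig board fixed to the bench, 220 x 530 x 18 mm (x -120 to 100, y -265 to 265 mm); origin at table level; x away from the robot at yaw 0, y left, z up. It carries two nests and, on the -y side of each, that nest's hold-down: a straight lever on an upright hinge, a bare steel finger at one end, a red handle at the other. Hinges at x = 0, y = +130 mm (left) and -130 mm (right).
- clamp_left (a joint): Angle (rad) of the left hold-down about its upright hinge: 0 = open stop (handle along the jig's -x, to the robot; finger along +x, clear of the lock), 1.571 = clamped stop (handle along the jig's -y, finger along +y across the lock in nest_left). Grows counter-clockwise seen from above. Stiff: about 3 N at the grip point; it stays where it is left.
- clamp_left_pivot (a point): Point on the left hold-down's upright hinge axis, 71 mm above the table (the handle's mid-height); axes as the jig's. The dark steel hub is 32 mm across, its top 83 mm above the table. The steel finger is 18 mm wide, 8 mm thick, reaches 84 mm from the axis and passes 3 mm above the lock.
- clamp_left_grip (a point): Middle of the left hold-down's red handle sleeve, 85 mm from the hinge axis, 71 mm above the table. Sleeve: 80 mm long (40 to 120 mm from the axis), 20 mm wide, 20 mm tall (61 to 81 mm above the table); below it only the board (top 18 mm) and, near its tip when clamped, a 28 mm high fence. +x points along the lever from sleeve to hinge; z up.
- nest_left (a point): Centre of the floor of the left nest, 18 mm above the table, 85 mm to the jig's +y of clamp_left_pivot. Inside 121 x 91 mm, fenced by 10 mm high aluminium strips. It holds one of the two lock cases; which one varies.
- clamp_right (a joint): Angle (rad) of the right hold-down about its upright hinge: 0 = open stop (handle along the jig's -x, to the robot; finger along +x, clear of the lock), 1.571 = clamped stop (handle along the jig's -y, finger along +y across the lock in nest_right). Grows counter-clockwise seen from above. Stiff: about 3 N at the grip point; it stays where it is left.
- clamp_right_pivot (a point): Point on the right hold-down's upright hinge axis, 71 mm above the table (the handle's mid-height); axes as the jig's. The dark steel hub is 32 mm across, its top 83 mm above the table. The steel finger is 18 mm wide, 8 mm thick, reaches 84 mm from the axis and passes 3 mm above the lock.
- clamp_right_grip (a point): Middle of the right hold-down's red handle sleeve, 85 mm from the hinge axis, 71 mm above the table. Sleeve: 80 mm long (40 to 120 mm from the axis), 20 mm wide, 20 mm tall (61 to 81 mm above the table); below it only the board (top 18 mm) and, near its tip when clamped, a 28 mm high fence. +x points along the lever from sleeve to hinge; z up.
- nest_right (a point): Centre of the floor of the right nest, 18 mm above the table, 85 mm to the jig's +y of clamp_right_pivot. Inside 121 x 91 mm, fenced by 10 mm high aluminium strips. It holds one of the two lock cases; which one varies.
- brass_lock: Brass (yellow metal) rim lock case lying loose in one of the two nests, 114 (x) x 84 (y) x 30 mm, 0.55 kg, with a round steel cylinder face on top and a latch bolt standing out at +x; origin at the centre of its underside, axes along the jig's; its top is 48 mm above the table.
- grey_lock: Grey painted lock case of the same size lying loose in the other nest, with a dark plate on top; origin and axes as the brass one's.
- padlock: Blue padlock lying beyond the board, 60 x 56 x 26 mm body with a 40 mm steel shackle towards its +x; origin under the centre of the body. Leave it alone.
- screwdriver: Green-handled screwdriver about 200 mm long lying to the right of the board, along its x axis, handle at -x. Leave it alone.
- oil: Yellow oil bottle standing to the left of the board, 52 mm diameter, 130 mm tall; origin at the centre of its base. Leave it standing.
- vice: Blue bench vice fixed at the right of the board, about 190 x 120 mm, 140 mm tall; origin at the centre of its base.
Not all that is in view belongs to the job. What is meant by the grey_lock is not green, pink or purple, and is the larger of those in its own colour.

How it is judged:
By the outcome, as a careful person would: the job done as asked, in the order asked, and still so for the second after the job is handed in, with the robot touching nothing.
It also fails if it takes over 48 s, if anything falls off the work surface, if the arm or the gripper's body presses on something with over 40 N, if the wrist force passes 120 N, or if a joint passes its speed limit or range.

## Robot

A 6-joint arm with a two-finger parallel gripper is mounted at the origin on the work surface. World frame = base frame: x ahead of the robot, y to its left, z up, the work surface at z = 0. Lengths are in m, angles in rad, forces in N, time in s.
With the tool pointing down it reaches from about 0.3 to 0.775 m from the base axis. Payload 14.6 kg.
Tool frame: the origin (TCP) lies between the finger pads; the fingertips stand 14 mm ahead of it and the grasp point (between the pads) lies 5 mm behind it; z points along the fingers, y is the line along which they close (so a half turn about z gives the same grasp; the last joint's range is limited). The gripper opens to 85 mm and grips with 20 to 120 N. Pads are 22 mm wide; open, the fingers measure 114 mm over their backs; the gripper's body (76 mm by 85 mm) begins 54 mm behind the grasp point. The pads swing forward as they close: fully open they stand 13 mm farther back than shut.
Start: joints at [-1.246, 0.3, 1.521, -0, 1.321, -0.067], TCP at [0.21, -0.508, 0.245] pointing down, gripper open.
Joint ranges: [-3.03, 3.03], [-0.79, 2.21], [0.23, 2.52], [-1.04, 4.18], [0, 3.07], [-2.55, 2.55]. Speed limits (rad/s): [2.22, 2.22, 2.57, 3.14, 3.14, 3.14].

## Interface

Orientations are given as [roll, pitch, yaw] about the fixed x, y, z axes, in that order (R = Rz(yaw) Ry(pitch) Rx(roll)).
In Python, from rig import r gives the robot as it stands.
- The arm moves only by the tool apply_moves, never from a script. Its argument "moves" is one flat list of numbers, 4 for each row, row after row: the shift along the tool's x, y, z in mm, then the turn about the tool's z in degrees. A call has 1 to 12 rows; each row shifts and turns the commanded pose from where the row before left it, along the tool's axes as they then stand; what a row does not reach is not made up. A row lasts 1/10 s, in which the tool goes at most 50 mm and 8.59 degrees, less where a joint would pass 70% of its speed; a pose out of reach is approached as far as the arm can. A call with a gripper value outside its range is refused whole. "fingers" is the closure, from 0 (fully open) to 1 (shut), set as the call begins (left out, the last holds). The fingers move at their own pace and stop on an object; "force" is the grip in N (left out, the last holds). Time passes only in rows, so rows that do not move let the fingers close. It gives the time, the measured TCP pose, the force, the opening and the grip force at its end, in the units of the state.
- r.sense(): the state, without advancing time (a new reading comes with each control period).
- r.get_image(name): name is "scene" or "top" or "wrist"; returns a dict with "frame" (420x560x3 uint8, blue, green, red), "z_map" (420x560 float32, m along the optical axis (not along the pixel's ray), 0 where there is no reading), "fx", "fy", "cx", "cy" (pixels), "world_from_camera" (4x4, takes a point from camera to world coordinates). Camera axes: x right, y down, z forward; pixel columns grow to the right and rows downward; lengths in m; the calibration is good to about 2 mm. A picture is of the moment at which its call begins.
- r.hand_in(): hands the job in; it is judged then, once.
The state is a dict: "clock": time; "joint_pos": joint angles; "dq": joint speeds; "effort": joint torques, N m; "position": TCP position; "orientation": TCP orientation; "wrist_force": force on the tool from outside, world axes, zero at the start; "moment": the same for the moment, N m; "finger_gap": finger opening in m; "grasp_force": force on a finger pad.
Only numpy, scipy, OpenCV 4.12 (cv2) and the standard library are available. Lean on these libraries where they do the work, as an engineer would, in place of code of your own. Each camera call takes 0.05 s, during which the arm holds its last target. There are 200 camera calls.

## Working session

There is one attempt and no reset: what is moved stays moved. The work goes in short steps, Python scripts to look and compute and a tool call to move; the robot and the scene stay as the last step left them, time stands still between calls to the robot, and variables do not carry over. Pictures are saved under pics/ and viewed, at most 10 in all, crops included, and the job is handed in when it is done.

Besides the shell and the picture viewer there is one more tool, called after "Call:" in YAML: its name, and indented under it one key for each argument. apply_moves: Moves the arm, as the interface text tells. Its arguments: {"type":"object","properties":{"moves":{"type":"array","items":{"type":"number"}},"fingers":{"type":"number"},"force":{"type":"number"}},"required":["moves"]}

```bash
mkdir -p pics
python3 - <<'E'
from rig import r
import cv2,numpy as np,pickle
d={}
for n in("scene","top"):
    d[n]=r.get_image(n); cv2.imwrite(f"pics/{n}0.png",d[n]["frame"])
    print(n,d[n]["fx"],np.round(d[n]["world_from_camera"],3).tolist())
pickle.dump(d,open("d0.pkl","wb"))
s=r.sense();print(s)
E
```

```text
scene 396.91450662994 [[0.583, 0.582, -0.566, 1.234], [0.812, -0.419, 0.406, -0.603], [-0.001, -0.697, -0.717, 0.966], [0.0, 0.0, 0.0, 1.0]]
top 401.90673067653034 [[0.027, -0.994, 0.105, 0.417], [-1.0, -0.027, -0.003, -0.083], [0.006, -0.105, -0.994, 1.414], [0.0, 0.0, 0.0, 1.0]]
{'clock': 0.1, 'joint_pos': array([-1.24556704e+00,  3.00431600e-01,  1.52149972e+00, -2.42638682e-05,
        1.32068425e+00, -6.66287915e-02]), 'dq': array([-0.0006383 , -0.00301537, -0.00194273,  0.00153731, -0.00081439,
        0.00139791]), 'effort': array([ 8.96613165e-04, -5.44366765e+01, -3.62368798e+01,  4.94853157e-05,
        3.02025815e-03, -4.67436496e-05]), 'position': array([ 0.20996725, -0.5081453 ,  0.24477739]), 'orientation': array([-3.14057044e+00, -4.46551438e-05,  3.91864077e-01]), 'wrist_force': array([-0.293466  , -0.61907408,  0.82674994]), 'moment': array([0.01140425, 0.00355725, 0.03379642]), 'grasp_force': 0.0, 'finger_gap': 0.08538822463113994}
```

View pics/top0.png

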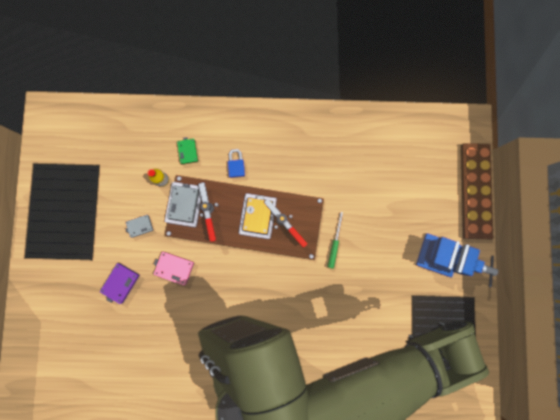

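View pics/scene0.png

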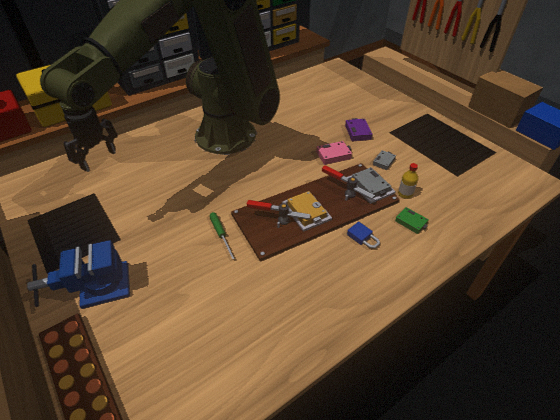

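The top view shows the grey lock in the left nest (~183,203) and the brass lock in the right nest (~258,216). The red handles are at ~(209,225) and ~(291,232). The jig is yawed a few degrees. The scene view agrees, with handles at ~(336,175) and ~(266,205).

```bash
cat > h.py <<'E'
import numpy as np,cv2
def cloud(d):
    z=d["z_map"];v,u=np.mgrid[:z.shape[0],:z.shape[1]]
    p=np.stack([(u-d["cx"])/d["fx"]*z,(v-d["cy"])/d["fy"]*z,z,np.ones_like(z)],-1)@d["world_from_camera"].T
    return p[...,:3],z>0
def red(d):
    f=d["frame"].astype(int);b,g,r=f[...,0],f[...,1],f[...,2]
    P,ok=cloud(d)
    return P,((r>110)&(g<70)&(b<70)&ok)
def handles(d):
    P,m=red(d);n,l,st,c=cv2.connectedComponentsWithStats(m.astype(np.uint8),connectivity=8);out=[]
    for i in range(1,n):
        if st[i,4]<40: continue
        q=P[l==i];med=np.median(q,0)
        if not(0.2<med[0]<0.7 and abs(med[1])<0.45 and 0.05<med[2]<0.1): continue
        q=q[q[:,2]>med[2]-.008]
        rect=cv2.minAreaRect((q[:,:2]*1000).astype(np.float32))
        w=np.linalg.svd(q[:,:2]-q[:,:2].mean(0),full_matrices=False)[2][0]
        if w[0]<0:w=-w
        t=q[:,:2]@w
        print("handle px",c[i].round(),"med",med.round(4),"rect c",np.round(rect[0],1),"size",np.round(rect[1],1),"dir->hinge deg",round(np.degrees(np.arctan2(w[1],w[0])),1),"n",len(q))
E
python3 - <<'E'
import pickle;from h import *
D=pickle.load(open("d0.pkl","rb"))
for n,d in D.items():
    print(n);handles(d)
    P,ok=cloud(d);f=d["frame"].astype(int)
    # board: dark brown at z~.018
    m=ok&(abs(P[...,2]-.018)<.008)&(f.sum(-1)<210)&(P[...,0]>.3)&(P[...,0]<.75)&(abs(P[...,1])<.45)&(f[...,2]>f[...,0])
    m=cv2.morphologyEx(m.astype(np.uint8),cv2.MORPH_OPEN,np.ones((3,3)))
    n_,l,st,c=cv2.connectedComponentsWithStats(m)
    for i in range(1,n_):
        if st[i,4]>300: print("part",st[i],P[l==i].mean(0).round(3))
    q=P[m>0];hull=cv2.minAreaRect((q[:,:2]*1000).astype(np.float32));print("board",hull,np.median(q[:,2]))
    for nm,mm in(("yellow",(f[...,2]>150)&(f[...,1]>110)&(f[...,0]<70)),):
        k=mm&ok&(abs(P[...,2]-.048)<.008)&(abs(P[...,1])<.4); print(nm,P[k].mean(0).round(4),k.sum())
E
```

```text
scene
handle px [332. 171.] med [0.4942 0.1438 0.0802] rect c [496.8 144.7] size [77.1 21.3] dir->hinge deg 13.9 n 89
handle px [259. 203.] med [ 0.4808 -0.1464  0.0805] rect c [ 479.  -145.6] size [76.5 22.4] dir->hinge deg 42.2 n 108
part [ 233  176  166   83 4947] [ 0.56  -0.02   0.018]
board ((542.911376953125, 84.6605224609375), (320.263427734375, 743.4658813476562), 3.9159491062164307) 0.018035719977734954
yellow [ 0.5462 -0.0083  0.0481] 471
top
handle px [211. 230.] med [0.4899 0.1416 0.0785] rect c [490.7 142.6] size [76.5 20. ] dir->hinge deg 14.4 n 139
handle px [298. 237.] med [ 0.474  -0.1501  0.0792] rect c [ 475.1 -148.6] size [74.6 20.1] dir->hinge deg 42.5 n 136
board ((486.9415283203125, 24.23724365234375), (332.1057434082031, 68.15348815917969), 85.32635498046875) 0.017738279594783246
yellow [nan nan nan] 0<stdin>:14: RuntimeWarning: Mean of empty slice.
  ret = um.true_divide(
```

Call:
apply_moves:
  moves: [32,-19.3,3,0,32,-19.3,3,0,32,-19.3,3,0,32,-19.3,3,0,32,-19.3,3,0,32,-19.3,3,0,32,-19.3,3,0,32,-19.3,3,0,32,-19.3,3,0,32,-19.3,3,0,32,-19.3,3,0,32,-19.3,3,0]

```text
clock: 1.3
position: [0.4771, -0.1462, 0.209]
orientation: [-3.141, 0.0, 0.392]
wrist_force: [0.0, -0.6, 0.4]
finger_gap: 0.0854
grasp_force: 0.0
```

Call:
apply_moves:
  moves: [0,0,0,-5,0,0,0,-5,0,0,0,-5,0,0,0,-5,0,0,0,0,0,0,0,0]
  fingers: 0.4

```text
clock: 1.9
position: [0.4764, -0.1476, 0.2091]
orientation: [-3.141, 0.0, 0.738]
wrist_force: [-0.4, -0.5, -0.5]
finger_gap: 0.051
grasp_force: 0.0
```

Run:
```python
from rig import r
from h import *
s=r.sense();print(s["position"],np.degrees(s["orientation"]),s["finger_gap"],s["joint_pos"].round(2))
for n in("wrist","top"):
    d=r.get_image(n);print(n,np.round(d["world_from_camera"][:3,3],3));handles(d)
    cv2.imwrite(f"pics/{n}1.png",d["frame"])
```

```text
[ 0.47639577 -0.14761478  0.20911033] [-1.79978992e+02  8.66116424e-03  4.22964580e+01] 0.050953643784258734 [-0.37  0.22  1.71  0.    1.21  0.46]
wrist [ 0.538 -0.091  0.337]
handle px [256. 190.] med [ 0.4646 -0.1395  0.0777] rect c [ 478.7 -146. ] size [78.2 20. ] dir->hinge deg 41.8 n 2151
top [ 0.417 -0.083  1.414]
handle px [210. 230.] med [0.4927 0.1425 0.0783] rect c [490.9 143. ] size [76.7 20.9] dir->hinge deg 15.2 n 140
```

View pics/wrist1.png

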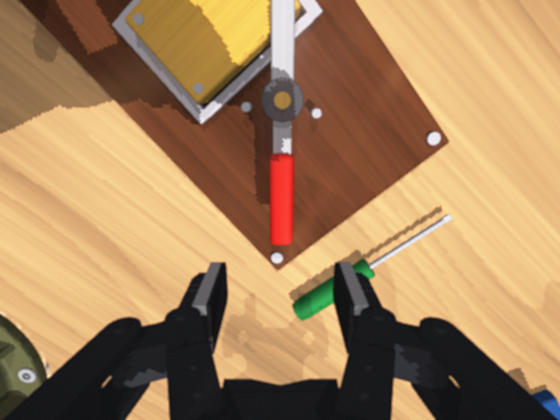

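The wrist view shows the right sleeve at (282,200), hub at (283,101), with the brass lock under the finger. The sleeve centre measures (479,-146) mm with its top at ~80 mm, matching the scene view and the text, so I'll descend and grip.

Call:
apply_moves:
  moves: [2.8,0,24,0,0,0,24,0,0,0,24,0,0,0,24,0,0,0,24,0,0,0,23,0,0,0,0,0]

```text
clock: 2.7
position: [0.4772, -0.1453, 0.0639]
orientation: [-3.137, 0.002, 0.74]
wrist_force: [-0.4, -0.8, 0.9]
finger_gap: 0.0513
grasp_force: 0.0
```

Call:
apply_moves:
  moves: [0,0,0,0,0,0,0,0,0,0,0,0,0,0,0,0,0,0,0,0,0,0,0,0]
  fingers: 1
  force: 25

```text
clock: 3.3
position: [0.4793, -0.1461, 0.0676]
orientation: [3.139, -0.001, 0.74]
wrist_force: [-1.2, -1.2, 6.8]
finger_gap: 0.0197
grasp_force: 27.4
```

Call:
apply_moves:
  moves: [0.2,5.93,0,-4,0.2,5.93,0,-4,0.2,5.93,0,-4,0.2,5.93,0,-4,0.2,5.93,0,-4,0.2,5.93,0,-4,0.2,5.93,0,-4,0.2,5.93,0,-4,0.2,5.93,0,-4,0,0,0,0]

```text
clock: 4.3
position: [0.5244, -0.1714, 0.0676]
orientation: [-3.141, 0.0, 1.373]
wrist_force: [-7.9, 5.5, 13.1]
finger_gap: 0.0196
grasp_force: 37.2
```

Call:
apply_moves:
  moves: [0.1,3,0,-2,0.1,3,0,-2,0,0,0,0,0,0,0,0]

```text
clock: 4.7
position: [0.5275, -0.1717, 0.0673]
orientation: [-3.134, -0.001, 1.439]
wrist_force: [-32.0, 8.8, 28.0]
finger_gap: 0.0194
grasp_force: 29.5
```

The force step at yaw 82° matches the predicted stop, so I'll release, lift and check.

Call:
apply_moves:
  moves: [0,0,0,0,0,0,0,0,0,0,0,0,0,0,0,0,0,0,-24,0,0,0,-24,0,0,0,-24,0,0,0,-24,0,0,0,-24,0,0,0,-24,0,0,0,0,0,0,0,0,0]
  fingers: 0.4

```text
clock: 5.9
position: [0.5301, -0.1726, 0.2101]
orientation: [3.141, 0.0, 1.439]
wrist_force: [-0.4, -0.4, -0.2]
finger_gap: 0.051
grasp_force: 0.0
```

Run:
```python
from rig import r
from h import *
s=r.sense();print(s["position"],np.degrees(s["orientation"]),s["finger_gap"],s["joint_pos"].round(2))
for n in("wrist","scene","top"):
    d=r.get_image(n);print(n);handles(d)
    cv2.imwrite(f"pics/{n}2.png",d["frame"])
```

```text
[ 0.53013406 -0.17259116  0.21014164] [1.79981794e+02 2.79637305e-03 8.24494019e+01] 0.05097137316171295 [-0.38  0.35  1.54  0.    1.25 -0.25]
wrist
handle px [262. 187.] med [ 0.5202 -0.1612  0.0767] rect c [ 527.2 -171. ] size [76.9 19.6] dir->hinge deg 82.8 n 2036
scene
handle px [333. 171.] med [0.4971 0.144  0.0805] rect c [495.4 144. ] size [76.6 21.4] dir->hinge deg 13.6 n 83
handle px [260. 216.] med [ 0.5289 -0.1761  0.0803] rect c [ 526.9 -172.9] size [75.6 21.2] dir->hinge deg 83.5 n 108
top
handle px [298. 222.] med [ 0.522  -0.146   0.0791] rect c [ 520.5 -146.8] size [32.2 23.4] dir->hinge deg -4.7 n 39
handle px [210. 229.] med [0.4929 0.1425 0.0789] rect c [490.9 142.8] size [75.9 20.3] dir->hinge deg 14.6 n 137
```

View pics/wrist2.png

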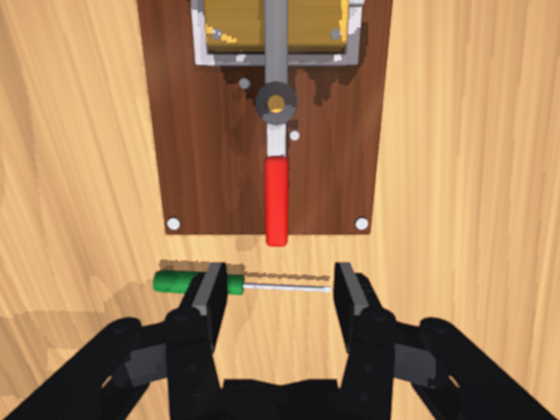

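The view shows the right lever straight along the board's y axis, with its finger across the brass lock and the lock still in its fences; handle ~(277,200), hub (277,103). Next is the left handle.

Call:
apply_moves:
  moves: [34.3,-8.5,0,0,34.3,-8.5,0,0,34.3,-8.5,0,0,34.3,-8.5,0,0,34.3,-8.5,0,0,34.3,-8.5,0,0,34.3,-8.5,0,0,34.3,-8.5,0,0,34.3,-8.5,0,0]

```text
clock: 6.95
position: [0.4943, 0.1448, 0.2095]
orientation: [-3.14, 0.0, 1.439]
wrist_force: [0.3, -0.2, -0.8]
finger_gap: 0.0514
grasp_force: 0.0
```

Call:
apply_moves:
  moves: [0,0,0,7,0,0,0,7,0,0,0,7,0,0,0,7,0,0,0,7,0,0,0,7,0,0,0,7,0,0,0,7,0,0,0,7,0,0,0,5,0,0,0,0,0,0,0,0]

```text
clock: 8.15
position: [0.4947, 0.1434, 0.2097]
orientation: [-3.142, 0.001, 0.255]
wrist_force: [0.3, -0.5, -0.2]
finger_gap: 0.0511
grasp_force: 0.0
```

Run:
```python
from rig import r
from h import *
s=r.sense();print(s["position"],np.degrees(s["orientation"]),s["finger_gap"],s["joint_pos"].round(2))
for n in("wrist","scene"):
    d=r.get_image(n);print(n);handles(d)
    cv2.imwrite(f"pics/{n}3.png",d["frame"])
```

```text
[0.49473933 0.14344546 0.2097451 ] [-1.79995157e+02  5.27357315e-02  1.46028011e+01] 0.05110027075071705 [0.21 0.26 1.66 0.   1.22 1.53]
wrist
handle px [288. 192.] med [0.5002 0.1389 0.0792] rect c [495.9 145.2] size [76.3 19.8] dir->hinge deg 15.6 n 1976
scene
handle px [332. 171.] med [0.4952 0.1442 0.0802] rect c [496.  145.4] size [74.5 22.9] dir->hinge deg 15.1 n 87
handle px [260. 216.] med [ 0.5284 -0.1758  0.0804] rect c [ 528.  -173.9] size [74.9 20.1] dir->hinge deg 82.3 n 107
```

View pics/wrist3.png

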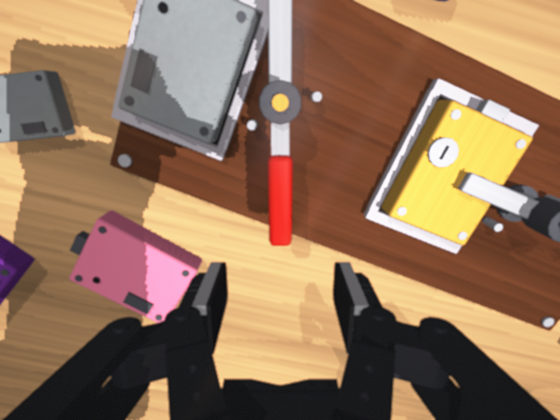

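The left sleeve is at (280,200) and its hub at (280,103). The grey lock is in its nest and the sleeve is clear on both sides, so I'll descend and grip.

Call:
apply_moves:
  moves: [1.6,-1.3,24,0,0,0,24,0,0,0,24,0,0,0,24,0,0,0,24,0,0,0,23,0,0,0,0,0]

```text
clock: 8.95
position: [0.4946, 0.1448, 0.0647]
orientation: [-3.141, 0.005, 0.253]
wrist_force: [0.7, 0.7, 0.5]
finger_gap: 0.0511
grasp_force: 0.0
```

Call:
apply_moves:
  moves: [0,0,0,0,0,0,0,0,0,0,0,0,0,0,0,0,0,0,0,0,0,0,0,0]
  fingers: 1
  force: 25

```text
clock: 9.55
position: [0.4968, 0.1452, 0.0687]
orientation: [3.142, -0.002, 0.252]
wrist_force: [-2.0, -0.9, 7.4]
finger_gap: 0.0196
grasp_force: 27.7
```

Call:
apply_moves:
  moves: [0.2,-5.93,0,4,0.2,-5.93,0,4,0.2,-5.93,0,4,0.2,-5.93,0,4,0.2,-5.93,0,4,0,0,0,0]

```text
clock: 10.15
position: [0.4951, 0.1738, 0.0687]
orientation: [3.141, -0.003, -0.1]
wrist_force: [3.9, -10.9, 5.2]
finger_gap: 0.0194
grasp_force: 37.1
```

Call:
apply_moves:
  moves: [0.1,-3,0,2,0.1,-1.5,0,1,0,0,0,0,0,0,0,0]

```text
clock: 10.55
position: [0.4954, 0.1743, 0.0686]
orientation: [3.135, -0.002, -0.149]
wrist_force: [-0.3, -47.8, 14.8]
finger_gap: 0.0198
grasp_force: 33.1
```

The force rose to 48 N without further travel, so this is the open stop. I'll release, lift and check.

Call:
apply_moves:
  moves: [0,0,0,0,0,0,0,0,0,0,0,0,0,0,0,0,0,0,-24,0,0,0,-24,0,0,0,-24,0,0,0,-24,0,0,0,-24,0,0,0,-24,0,0,0,0,0,0,0,0,0]
  fingers: 0.4

```text
clock: 11.75
position: [0.4944, 0.1792, 0.2112]
orientation: [-3.141, -0.0, -0.149]
wrist_force: [0.3, 0.2, -0.2]
finger_gap: 0.0512
grasp_force: 0.0
```

Run:
```python
from rig import r
from h import *
s=r.sense();print(s["position"],np.degrees(s["orientation"]),s["wrist_force"])
for n in("wrist","scene"):
    d=r.get_image(n);print(n);handles(d)
    cv2.imwrite(f"pics/{n}4.png",d["frame"])
```

```text
[0.49435405 0.17923721 0.21120533] [-1.79986209e+02 -2.21206284e-02 -8.52443006e+00] [ 0.26875142  0.16650229 -0.17155427]
wrist
handle px [309. 181.] med [0.5062 0.1646 0.0762] rect c [494.4 175.6] size [19.4 75.9] dir->hinge deg -7.5 n 1940
scene
handle px [339. 167.] med [0.4963 0.1734 0.0809] rect c [494.9 172.9] size [19.  78.3] dir->hinge deg -7.8 n 76
handle px [260. 216.] med [ 0.5287 -0.1753  0.0803] rect c [ 527.6 -173. ] size [76.1 21.9] dir->hinge deg 82.9 n 108
```

View pics/wrist4.png

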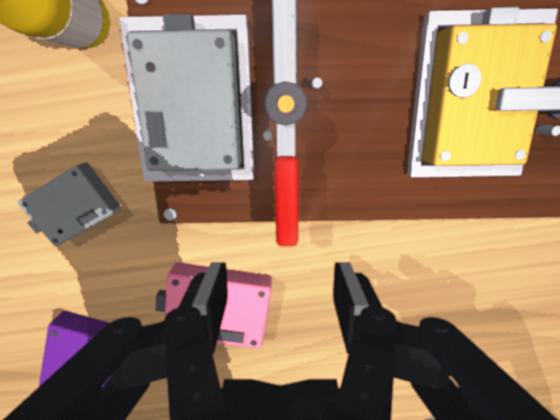

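View pics/scene4.png

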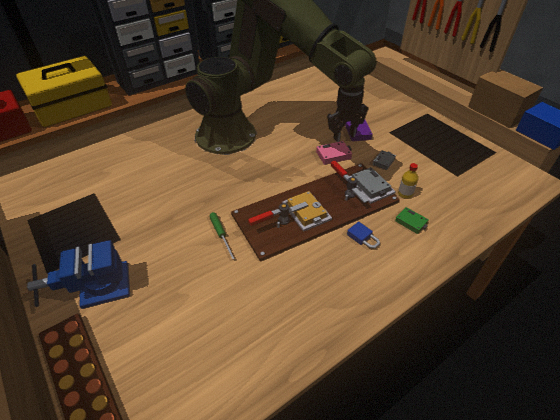

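The wrist view shows the left lever (handle ~(287,200)) perpendicular to the board's long edge, its finger clear of the grey lock. The brass lock is clamped at right (~(490,95)), and the two handles measure 90.4° apart. The scene view shows both locks in their nests and everything else where it was.

```bash
python3 -c "
from rig import r
print(r.hand_in())"
```

```text
the job is handed in; nothing more can be done
None
```

The brass lock's handle (right nest) is at its clamped stop, then the grey lock's handle (left nest) was turned to its open stop; both locks are still in their nests, and the job was handed in at about 12 s.

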